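Stir the drying clay beads and pile up the tiles

ROBOT

A 6-joint arm with a two-finger parallel gripper is mounted at the origin on the work surface. World frame = base frame: x ahead of the robot, y to its left, z up, the work surface at z = 0. Lengths are in m, angles in rad, forces in N, time in s.
With the tool pointing down it reaches from about 0.425 to 0.95 m from the base axis. Payload 3.5 kg.
Tool frame: the origin (TCP) lies on the centre line of the jaws, within the pads' length; the fingertips stand 19 mm ahead of it and the grasp point (between the pads) is the TCP; z points along the fingers, y is the line along which they close (so a half turn about z gives the same grasp; the last joint's range is limited). The gripper opens to 85 mm and grips with 20 to 120 N. Pads are 22 mm wide; open, the fingers measure 114 mm over their backs; the gripper's body (76 mm by 85 mm) begins 54 mm behind the grasp point. The pads swing forward as they close: fully open they stand 13 mm farther back than shut.
Start: joints at [-1.263, 0.286, 1.577, -0, 1.279, -0.15], TCP at [0.298, -0.605, 0.25] pointing down, gripper open.
Joint ranges: [-2.77, 2.77], [-0.9, 2.22], [0.21, 2.48], [-1.53, 4.67], [0.24, 2.81], [-2.84, 2.84]. Speed limits (rad/s): [2.79, 2.79, 3.14, 3.14, 3.14, 3.14].

INTERFACE

Orientations are given as a unit quaternion [x, y, z, w].
In Python, from plant import ctrl, imaging gives the robot as it stands. The module is installed in compiled form; this text tells all that it offers.
- The arm moves only by the shell command python3 -m handwheel 'ROWS' [OPENING] [FORCE]. ROWS is JSON, one flat list of numbers, 6 for each row, row after row: the shift along the world's x, y, z in units of 150 mm (1.0 is 150 mm), then the turn, a rotation vector about the world's x, y, z in units of 90 degrees (1.0 is 90 degrees). In form: [tx, ty, tz, rx, ry, rz, tx, ty, tz, rx, ry, rz, ...]. A call has 1 to 5 rows; each row shifts and turns the commanded pose from where the row before left it; what a row does not reach is not made up. A row lasts 1/12 s, in which the tool goes at most 41.7 mm and 7.16 degrees, less where a joint would pass 70% of its speed; a pose out of reach is approached as far as the arm can. A call with a number of a shift or a turn outside -1 to 1 is refused whole. A call with a gripper value outside its range is refused whole. OPENING is the opening, from 0 (shut) to 1 (fully open), set as the call begins (- or left out, the last holds). The fingers move at their own pace and stop on an object; FORCE is the grip in N (left out, the last holds). Time passes only in rows, so rows that do not move let the fingers close. It gives the time, the measured TCP pose, the force, the opening and the grip force at its end, in the units of the state.
- ctrl.get_state(): the state, without advancing time (a new reading comes with each control period).
- imaging.read_camera(name): name is "scene" or "top" or "wrist"; returns (picture, depth): 420x560x3 uint8, blue, green, red; 420x560 float32, m along the optical axis (not along the pixel's ray), 0 where there is no reading.
- imaging.get_calibration(name): a dict with "fovy" (degrees; the focal length in pixels is half the picture's height over the tangent of half this angle, whatever the lens; pixels are square), "cx", "cy" (the principal point, pixels), "R" (3x3) and "t" (3): a world point X has camera coordinates R X + t. Camera axes: x right, y down, z forward; pixel columns grow to the right and rows downward; lengths in m; the calibration is good to about 2 mm. The wrist camera is an equidistant fisheye: a pixel r from the principal point sees the ray r / f radians off the axis. A picture is of the moment at which its call begins: read the wrist's pose just before it. get_calibration takes no time and is no camera call; for the wrist camera it gives the pose at the moment of the call.
- ctrl.sign_off(): hands the job in; it is judged then, once.
The state is a dict: "time": time; "qpos": joint angles; "dq": joint speeds; "joint_efforts": joint torques, N m; "eef_pos": TCP position; "tcp_rot": TCP orientation; "contact_force": force on the tool from outside, world axes, zero at the start; "wrist_torque": the same for the moment, N m; "opening": opening from 0.0 (shut) to 1.0 (fully open); "finger_force": force on a finger pad.
Only numpy, scipy, OpenCV 4.12 (cv2) and the standard library are available. Lean on these libraries where they do the work, as an engineer would, in place of code of your own. Each camera call takes 0.05 s, during which the arm holds its last target. There are 200 camera calls.

TASK

The washed clay beads are drying at the pottery table and the tiles are dry: take the wooden stirring stick, put its foot right down among the clay beads in the basin and stir at least three full turns round the basin, anticlockwise as seen from above, so that the beads are mixed and none leaves the basin, then stand the stick upright on the middle of its cork coaster again. Stack all the loose clay tiles in one square pile in the middle of the plywood board, lined up with the board and with one another, the largest at the bottom and each smaller one centred on the next larger. Leave the jar, the cup and the scraper alone.

Things in the scene. Friction and masses are not known exactly. Their poses are not given: they have to be found in the camera images.
- basin: white glazed stoneware basin, fixed to the table, open on top; outside 180 mm wide at the foot, 200 mm at the rim, 60 mm high, walls 6 mm. Origin: centre of the underside. The flat inner floor is 8 mm above the origin with a radius of 84 mm. Its yaw varies; eight beads lie heaped close together around its middle, one layer deep
- stirrer: turned wooden stirring stick, 160 mm tall, about 0.16 kg, standing upright on its cork coaster. Round flat foot 36 mm wide and 25 mm high, above it a handle about 21 mm thick (square-sided collider, sides along the stick's x and y) from 60 to 150 mm above the foot's underside. Origin: centre of the foot's underside; z runs up the stick
- coaster: round cork coaster, 90 mm wide, 10 mm thick, fixed to the table. Origin: centre of the underside; top 10 mm above it
- board: small plywood ware board, 130 mm (x) by 86 mm (y), 6 mm thick, fixed to the table. Origin: centre of the underside; top 6 mm above it
- jar: bystander: closed squat jar, 68 mm wide, 85 mm high; origin at the centre of its underside; to be left alone
- cup: bystander: terracotta cup, 72 mm wide, 85 mm high; origin at the centre of its underside; to be left alone
- scraper: bystander: flat green plastic scraper, 120 x 55 x 6 mm; origin at the centre of its underside; to be left alone
- tile1: plain fired clay tile, the largest of up to four (may be absent): 110 mm long (x), 62 mm wide (y), 18 mm thick (z), 0.05 to 0.2 kg, lying flat on the table; both faces alike, either may be up. Origin: the middle of the tile, 9 mm from either face
- tile2: plain fired clay tile, the second largest of up to four (may be absent): 98 mm long (x), 54 mm wide (y), 18 mm thick (z), 0.05 to 0.2 kg, lying flat on the table; both faces alike, either may be up. Origin: the middle of the tile, 9 mm from either face
- tile3: plain fired clay tile, the third largest of up to four (may be absent): 86 mm long (x), 46 mm wide (y), 18 mm thick (z), 0.05 to 0.2 kg, lying flat on the table; both faces alike, either may be up. Origin: the middle of the tile, 9 mm from either face
- tile4: plain fired clay tile, the smallest of up to four (may be absent): 74 mm long (x), 38 mm wide (y), 18 mm thick (z), 0.05 to 0.2 kg, lying flat on the table; both faces alike, either may be up. Origin: the middle of the tile, 9 mm from either face
- bead0: chunky fired clay bead, a short cylinder 24 mm across and 22 mm long, 20 g, in the basin. Origin: its centre; z along its axis
- bead1: chunky fired clay bead, a short cylinder 24 mm across and 22 mm long, 20 g, in the basin. Origin: its centre; z along its axis
- bead2: chunky fired clay bead, a short cylinder 24 mm across and 22 mm long, 20 g, in the basin. Origin: its centre; z along its axis
- bead3: chunky fired clay bead, a short cylinder 24 mm across and 22 mm long, 20 g, in the basin. Origin: its centre; z along its axis
- bead4: chunky fired clay bead, a short cylinder 24 mm across and 22 mm long, 20 g, in the basin. Origin: its centre; z along its axis
- bead5: chunky fired clay bead, a short cylinder 24 mm across and 22 mm long, 20 g, in the basin. Origin: its centre; z along its axis
- bead6: chunky fired clay bead, a short cylinder 24 mm across and 22 mm long, 20 g, in the basin. Origin: its centre; z along its axis
- bead7: chunky fired clay bead, a short cylinder 24 mm across and 22 mm long, 20 g, in the basin. Origin: its centre; z along its axis
There are look-alikes about, which are no part of the job. What is shaped like the tile3 but blue or green is not meant.

How it is judged:
By the outcome, as a careful person would: the job done as asked, in the order asked, and still so for the second after the job is handed in, with the robot touching nothing.
Of tile1, tile2, tile3, tile4 only 2 to 4 are there at a start; the rules pass over those that are not, and their reading is None.
At some moment in a run one of tile1, tile2, tile3, tile4 may be knocked a few centimetres aside while the robot is not near it.
It also fails if it takes over 210 s, if anything falls off the work surface, if the arm or the gripper's body presses on something with over 40 N, if the wrist force passes 120 N, or if a joint passes its speed limit or range.

## Working session

There is one attempt and no reset: what is moved stays moved. The work goes in short steps, Python scripts to look and compute and a shell command to move; the robot and the scene stay as the last step left them, time stands still between calls to the robot, and variables do not carry over. Pictures are saved under pics/ and viewed, at most 17 in all, crops included, and the job is handed in when it is done.

```bash
mkdir -p pics; cat > h.py <<'E'
import numpy as np,cv2
from plant import ctrl,imaging
def cam(n):
    c=imaging.get_calibration(n); im,d=imaging.read_camera(n); return im,d,c
def rays(c,uv,fish=False):
    uv=np.atleast_2d(uv).astype(float); f=210/np.tan(np.radians(c['fovy'])/2)
    p=(uv-[c['cx'],c['cy']])/f
    if fish:
        r=np.linalg.norm(p,axis=1,keepdims=True)+1e-9
        v=np.hstack([p/r*np.sin(r),np.cos(r)])
    else: v=np.hstack([p,np.ones((len(p),1))])
    R=np.array(c['R']);t=np.array(c['t'])
    return -R.T@t, v@R
def plane(c,uv,z,fish=False):
    o,d=rays(c,uv,fish); return o+d*((z-o[2])/d[:,2])[:,None]
E
python3 - <<'E'
from h import *
for n in('top','scene'):
    im,d,c=cam(n); cv2.imwrite(f'pics/{n}0.png',im); np.savez(f'{n}0.npz',im=im,d=d)
    print(n,c)
print(ctrl.get_state())
E
```

```text
top {'fovy': 51.977919159800756, 'cx': 276.14006409993726, 'cy': 216.205114816819, 'R': array([[ 0.0143793 , -0.9998941 , -0.00223936],
       [-0.99278452, -0.01401034, -0.11909079],
       [ 0.11904681,  0.00393564, -0.99288084]]), 't': array([-2.49105533e-04,  5.73102656e-01,  1.14513654e+00])}
scene {'fovy': 53.71089153277264, 'cx': 277.41270068176885, 'cy': 209.6411600954432, 'R': array([[-0.62816094,  0.77792588,  0.0156572 ],
       [ 0.5117438 ,  0.42821457, -0.7448158 ],
       [-0.58611613, -0.45985172, -0.66708641]]), 't': array([ 0.33991484, -0.252279  ,  1.33603648])}
{'time': 0.1, 'qpos': array([-1.26299361e+00,  2.87132196e-01,  1.57806832e+00,  2.49112198e-05,
        1.27859828e+00, -1.49971934e-01]), 'dq': array([ 0.00018936, -0.00204039, -0.00392068,  0.00150552,  0.00029615,
       -0.00064772]), 'joint_efforts': array([ 9.88541251e-04, -4.07297766e+01, -2.93699509e+01, -1.15037719e-04,
        3.37679463e-03, -1.06553912e-05]), 'eef_pos': array([ 0.29819301, -0.60493028,  0.24902828]), 'tcp_rot': array([ 9.73919682e-01,  2.26890362e-01, -7.50725316e-05, -1.10058000e-03]), 'contact_force': array([0.52256555, 0.29127997, 0.49571243]), 'wrist_torque': array([ 0.02013339, -0.01512178,  0.03847394]), 'finger_force': 0.0, 'opening': 0.9979644656832483}
```

View pics/top0.png

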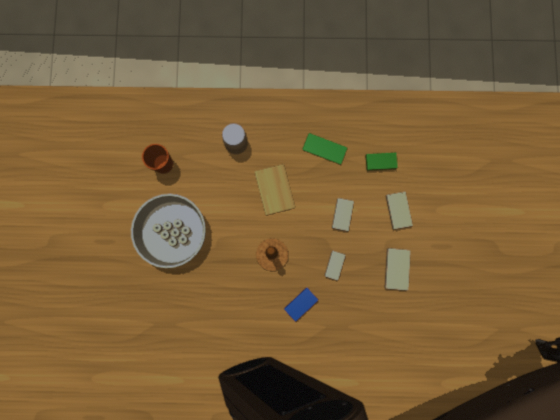

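View pics/scene0.png

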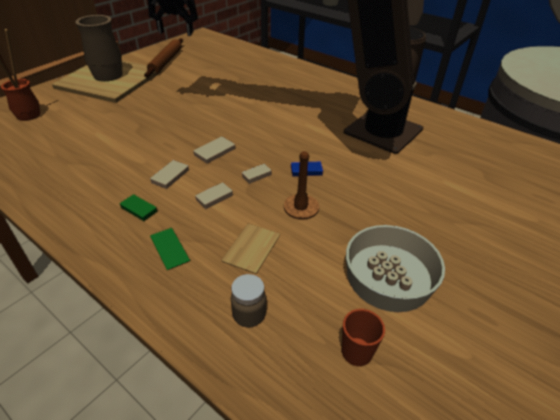

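The top view shows the basin at (169,232), the stirrer on its coaster at (272,253), the board at (275,190) and four pale tiles at (398,270), (400,211), (343,215) and (335,265). The blue and green blocks are decoys; the scene view agrees.

```bash
cat > seg.py <<'E'
from h import *
def rect(c,m,z,fish=False):
    """min-area rect of mask in world plane z: centre, sizes, yaw of the long side"""
    cn=max(cv2.findContours(m.astype(np.uint8),0,cv2.CHAIN_APPROX_NONE)[0],key=cv2.contourArea)[:,0]
    p=plane(c,cn,z,fish)[:,:2]
    (x,y),(w,h),a=cv2.minAreaRect((p*1000).astype(np.float32))
    if w<h: w,h,a=h,w,a+90
    a=(a+90)%180-90
    return [round(float(v),1) for v in (x,y,w,h,a)]
def tiles(im,c,z=.018,fish=False,amin=100):
    hsv=cv2.cvtColor(im,cv2.COLOR_BGR2HSV); m=((hsv[...,1]<95)&(hsv[...,2]>110)).astype(np.uint8)
    n,l,s,ce=cv2.connectedComponentsWithStats(m)
    return [(ce[i].round(),s[i,4],rect(c,l==i,z,fish)) for i in range(1,n) if s[i,4]>amin]
E
python3 - <<'E'
from seg import *
z=np.load('top0.npz');im=z['im'];d=z['d'];c=imaging.get_calibration('top')
hsv=cv2.cvtColor(im,cv2.COLOR_BGR2HSV)
for (u,v) in [(343,215),(400,211),(398,270),(335,265),(275,190),(300,190),(262,248),(250,270),(272,253),(169,232),(200,232)]: print((u,v),hsv[v,u],d[v,u])
for t in tiles(im,c): print(t)
E
python3 - <<'E'
import cv2
im=cv2.imread('pics/top0.png')[120:330,120:430]
cv2.imwrite('pics/crop0.png',cv2.resize(im,(775,525),interpolation=cv2.INTER_CUBIC))
E
```

```text
(343, 215) [ 34  38 148] 1.1968571
(400, 211) [ 33  53 149] 1.1939354
(398, 270) [ 33  48 150] 1.1800007
(335, 265) [ 33  33 149] 1.179739
(275, 190) [ 23 124 148] 1.215748
(300, 190) [ 18 154 147] 1.2222745
(262, 248) [ 15 165 147] 1.1920907
(250, 270) [ 17 158 140] 1.1994423
(272, 253) [ 15 197  83] 1.0309863
(169, 232) [19 62 87] 1.1946537
(200, 232) [105  13 155] 1.1981536
(array([213.,  76.]), np.int32(11190), [984.0, 10.2, 1620.8, 101.0, 89.0])
(array([233., 134.]), np.int32(390), [810.1, 134.0, 62.7, 61.5, -89.2])
(array([171., 232.]), np.int32(3085), [533.2, 308.2, 205.7, 202.4, 2.0])
(array([399., 210.]), np.int32(667), [597.9, -334.0, 97.8, 53.2, 10.8])
(array([343., 214.]), np.int32(516), [584.2, -176.2, 85.9, 46.3, -10.5])
(array([398., 269.]), np.int32(910), [435.3, -325.9, 110.0, 62.4, -4.3])
(array([335., 265.]), np.int32(384), [442.8, -154.0, 73.8, 38.6, -16.9])
```

View pics/crop0.png

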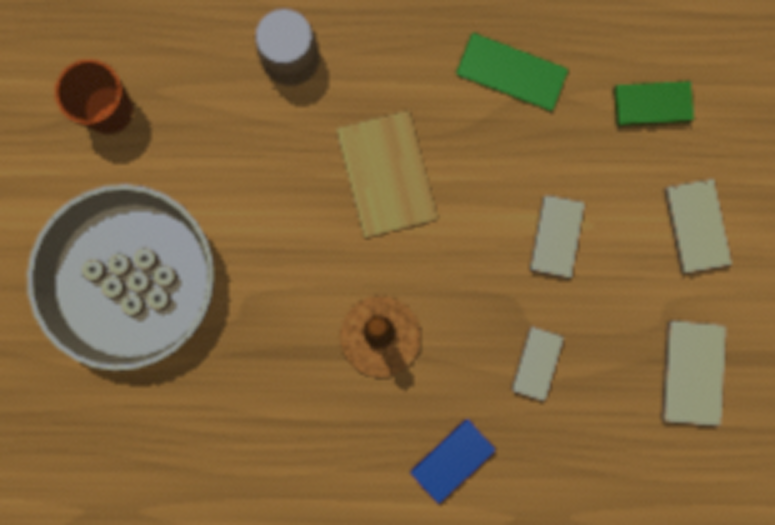

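The crop shows the board rotated by about 15°, the stick knob at full-image (272,252), and the bead cluster with free floor around it.

```bash
python3 - <<'E'
from seg import *
z=np.load('top0.npz');im=z['im'];d=z['d'];c=imaging.get_calibration('top')
hsv=cv2.cvtColor(im,cv2.COLOR_BGR2HSV).astype(int)
big=lambda m:(lambda r:r[1]==1+np.argmax(r[2][1:,4]))(cv2.connectedComponentsWithStats(m.astype(np.uint8)))
# board
for s in(140,146):
  m=np.zeros(im.shape[:2],bool); m[155:225,245:305]=((hsv[...,0]>=20)&(hsv[...,1]<s)&(hsv[...,2]>110))[155:225,245:305]
  m=big(cv2.morphologyEx(m.astype(np.uint8),cv2.MORPH_CLOSE,np.ones((3,3)))); print('board',rect(c,m,.006))
# coaster: redder hue; stick head by depth
v,u=np.mgrid[0:420,0:560]; o,r=rays(c,np.c_[u.ravel(),v.ravel()]); P=(o+r*d.ravel()[:,None]).reshape(420,560,3)
m=P[...,2]>.14; m[:240]=0;m[265:]=0;m[:,:255]=0;m[:,290:]=0
pc=np.c_[u[m],v[m]].mean(0); print('head',pc,m.sum(),P[m][:,2].max(),np.median(P[m],0),plane(c,pc,.155))
for h in(14,15):
  m=np.zeros(im.shape[:2],bool); w=np.s_[235:275,250:295]; m[w]=((hsv[...,0]<=h)&(hsv[...,2]>90))[w]
  cn=max(cv2.findContours(big(cv2.morphologyEx(m.astype(np.uint8),cv2.MORPH_CLOSE,np.ones((5,5)))).astype(np.uint8),0,1)[0],key=cv2.contourArea)[:,0]
  p=plane(c,cn,.01)[:,:2]*1000; print('coaster',cv2.minEnclosingCircle(p.astype(np.float32)),cv2.fitEllipse(p.astype(np.float32)))
# basin
m=((hsv[...,1]<60)&(hsv[...,2]>80)).astype(np.uint8); m[:,230:]=0;m[:185]=0; m=big(m)
cn=max(cv2.findContours(m.astype(np.uint8),0,1)[0],key=cv2.contourArea)[:,0]
p=plane(c,cv2.convexHull(cn)[:,0],.06)[:,:2]*1000; print('basin',cv2.minEnclosingCircle(p.astype(np.float32)),cv2.fitEllipse(p.astype(np.float32)))
for q in [(94,270),(118,263),(145,258),(112,287),(137,281),(164,276),(133,303),(157,299)]:
  print('bead',(plane(c,np.array(q)/2.5+120,.03)[0,:2]*1000).round())
E
```

```text
board [654.0, 15.7, 129.3, 84.1, 14.9]
board [654.0, 15.7, 129.3, 84.1, 14.9]
head [270.8028169  250.67605634] 71 0.1743030636116174 [0.47269103 0.01864654 0.16853427] [[0.47395344 0.0192023  0.155     ]]
coaster ((487.0058288574219, 25.10702896118164), 27.57831573486328) ((487.37811279296875, 23.898792266845703), (24.129207611083984, 48.08878707885742), 26.469974517822266)
coaster ((469.13372802734375, 18.297836303710938), 44.45185852050781) ((471.5107727050781, 19.58384895324707), (80.1028060913086, 84.32688903808594), 42.52564239501953)
basin ((528.0789794921875, 296.4476013183594), 99.38773345947266) ((528.2347412109375, 296.3538818359375), (196.92498779296875, 198.37478637695312), 145.2024383544922)
bead [536. 332.]
bead [544. 306.]
bead [550. 277.]
bead [518. 312.]
bead [525. 285.]
bead [531. 255.]
bead [501. 288.]
bead [506. 262.]
```

```bash

python3 -m handwheel '[0.073,0.26,0,0,0,-0.073, 0.073,0.26,0,0,0,-0.073, 0.073,0.26,0,0,0,-0.073, 0.073,0.26,0,0,0,-0.073, 0.073,0.26,0,0,0,0]' 1 40 >/dev/null
python3 -m handwheel '[0.073,0.26,0,0,0,0, 0.073,0.26,0,0,0,0, 0.073,0.26,0,0,0,0, 0.073,0.26,0,0,0,0, 0.073,0.26,0,0,0,0]' >/dev/null
python3 -m handwheel '[0.073,0.26,0,0,0,0, 0.073,0.26,0,0,0,0, 0.073,0.26,0,0,0,0, 0.073,0.26,0,0,0,0, 0,0.26,0,0,0,0]' >/dev/null
python3 -m handwheel '[0,0,0,0,0,0, 0,0,0,0,0,0, 0,0,0,0,0,0]'
python3 - <<'E'
from seg import *
im,d,c=cam('wrist'); cv2.imwrite('pics/w1.png',im); print(c)
s=ctrl.get_state();print(s['eef_pos'],s['tcp_rot'],s['qpos'])
E
```

```text
time: 1.6
eef_pos: [0.4515, -0.0205, 0.25]
tcp_rot: [1.0, -0.0, -0.0, 0.0]
contact_force: [0.2, -0.5, 0.0]
opening: 0.996
finger_force: 0.0
{'fovy': 65.70646984690485, 'cx': 281.3448822678237, 'cy': 205.02875533351573, 'R': array([[-4.63183639e-04, -9.99999510e-01,  8.75226291e-04],
       [-9.58222092e-01,  6.94169184e-04,  2.86024369e-01],
       [-2.86024837e-01, -7.06179360e-04, -9.58221944e-01]]), 't': array([-0.02106144,  0.3945688 ,  0.50743604])}
[ 0.45150922 -0.0211792   0.25007506] [ 9.99999616e-01 -8.27923709e-04 -2.29761724e-04  1.73036745e-04] [-2.71758702e-01 -2.25712261e-01  2.10173304e+00 -4.78497043e-04
  1.26592205e+00  1.30083718e+00]
```

View pics/w1.png

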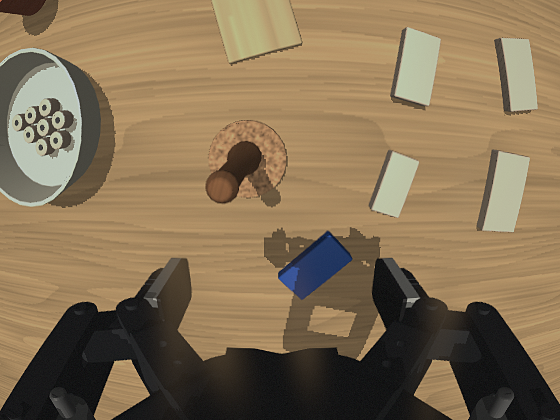

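The wrist view shows the coaster centred near (247,162), the knob top near (223,186) and the foot near (244,157), with the tiles in the upper right. Next I'll compare this with the top camera.

```bash
python3 - <<'E'
from seg import *
im=cv2.imread('pics/w1.png'); c=imaging.get_calibration('wrist')
hsv=cv2.cvtColor(im,cv2.COLOR_BGR2HSV).astype(int)
print([hsv[v,u] for u,v in[(222,187),(238,165),(225,140),(270,145),(200,140),(300,150),(245,150)]])
w=np.zeros(im.shape[:2],bool);w[112:212,198:295]=1
for h,s in((14,110),(13,110)):
  m=(w&(hsv[...,0]<=h)&(hsv[...,1]>s)).astype(np.uint8)
  m=cv2.morphologyEx(m,cv2.MORPH_OPEN,np.ones((3,3)));m=cv2.morphologyEx(m,cv2.MORPH_CLOSE,np.ones((7,7)))
  cn=max(cv2.findContours(m,0,1)[0],key=cv2.contourArea)[:,0]
  cn=cn[~((cn[:,0]<243)&(cn[:,1]>165))]
  p=plane(c,cn,.01,True)[:,:2].astype(np.float32)*1000
  print('coaster',cv2.fitEllipse(p),cv2.minEnclosingCircle(p))
m=(w&(hsv[...,2]<130)).astype(np.uint8); 
cn=max(cv2.findContours(m,0,1)[0],key=cv2.contourArea)[:,0]; print('dark',cn.min(0),cn.max(0))
print('knob',plane(c,[222,187],.165,True),'foot top',plane(c,[244,157],.035,True))
for t in tiles(im,c,.018,True,1500): print(t)
m=np.zeros(im.shape[:2],np.uint8)
E
```

```text
[array([ 13, 137, 125]), array([ 12, 130,  53]), array([ 15, 118, 168]), array([ 14, 120, 179]), array([ 17, 107, 169]), array([ 17, 110, 178]), array([ 11, 126,  67])]
coaster ((471.06561279296875, 20.499217987060547), (67.4498519897461, 75.58631134033203), 100.1954345703125) ((468.7408447265625, 19.04496192932129), 43.681644439697266)
coaster ((475.35693359375, 21.41438102722168), (21.63209342956543, 40.12110137939453), 26.064254760742188) ((470.425537109375, 23.356645584106445), 22.719715118408203)
dark [205 141] [287 206]
knob [[0.47368193 0.01769013 0.165     ]] foot top [[0.47509084 0.01734761 0.035     ]]
(array([254.,  26.]), np.int32(3817), [625.6, 5.5, 82.0, 78.3, -74.8])
(array([417.,  66.]), np.int32(2563), [582.0, -177.7, 85.4, 45.9, -10.9])
(array([520.,  74.]), np.int32(2030), [595.4, -334.6, 97.9, 54.2, 10.6])
(array([ 42., 132.]), np.int32(7689), [524.8, 309.7, 224.4, 169.0, -7.5])
(array([395., 184.]), np.int32(1828), [441.5, -154.8, 74.1, 38.9, -16.8])
(array([506., 192.]), np.int32(2554), [433.2, -327.0, 110.3, 62.4, -4.6])
```

```bash

python3 -m handwheel '[0.15,0,0,0,0,0, 0,0.257,0,0,0,0, 0,0,0,0,0,0, 0,0,-0.2,0,0,0, 0,0,-0.2,0,0,0]' >/dev/null
python3 -m handwheel '[0,0,-0.2,0,0,0, 0,0,-0.2,0,0,0, 0,0,0,0,0,0, 0,0,0,0,0,0, 0,0,0,0,0,0]' 
python3 -m handwheel '[0,0,0,0,0,0, 0,0,0,0,0,0, 0,0,0,0,0,0, 0,0,0,0,0,0, 0,0,0,0,0,0]' 0.4 60 >/dev/null
python3 -m handwheel '[0,0,0,0,0,0, 0,0,0,0,0,0, 0,0,0,0,0,0, 0,0,0,0,0,0, 0,0,0,0,0,0]' 0 60
python3 -m handwheel '[0,0,0,0,0,0, 0,0,0,0,0,0, 0,0,0,0,0,0, 0,0,0,0,0,0, 0,0,0,0,0,0]' 
```

```text
time: 2.48
eef_pos: [0.4753, 0.0169, 0.1319]
tcp_rot: [1.0, -0.001, 0.001, 0.0]
contact_force: [0.1, -1.3, 0.4]
opening: 1.0
finger_force: 0.0
time: 3.32
eef_pos: [0.4746, 0.0183, 0.1309]
tcp_rot: [1.0, -0.001, 0.001, -0.0]
contact_force: [-0.5, 2.4, 5.1]
opening: 0.284
finger_force: 58.8
time: 3.73
eef_pos: [0.4747, 0.0182, 0.1309]
tcp_rot: [1.0, -0.001, 0.001, -0.0]
contact_force: [0.2, 1.8, 5.7]
opening: 0.278
finger_force: 58.8
```

```bash

python3 -m handwheel '[0,0,0.1,0,0,0, 0,0,0.15,0,0,0, 0,0,0.2,0,0,0, 0,0,0.15,0,0,0, 0,0,0,0,0,0]' 
python3 -m handwheel '[0,0.16,0,0,0,0, 0,0.22,0,0,0,0, 0,0.22,0,0,0,0, 0,0.22,0,0,0,0, 0,0.22,0,0,0,0]' >/dev/null
python3 -m handwheel '[0,0.22,0,0,0,0, 0,0.22,0,0,0,0, 0,0.22,0,0,0,0, 0,0.22,0,0,0,0, 0.083,0.167,0,0,0,0]' >/dev/null
python3 -m handwheel '[0,0.04,0,0,0,0, 0,0,0,0,0,0, 0,0,0,0,0,0]'
python3 - <<'E'
from seg import *
im,d,c=cam('wrist'); cv2.imwrite('pics/w2.png',im); s=ctrl.get_state();print(s['eef_pos'],s['qpos'])
hsv=cv2.cvtColor(im,cv2.COLOR_BGR2HSV)
E
```

```text
time: 4.15
eef_pos: [0.4763, 0.0174, 0.2246]
tcp_rot: [1.0, -0.0, 0.004, 0.001]
contact_force: [1.2, -0.9, -0.8]
opening: 0.283
finger_force: 59.0
time: 5.23
eef_pos: [0.4856, 0.3363, 0.218]
tcp_rot: [1.0, -0.0, -0.002, 0.001]
contact_force: [0.6, 0.7, -1.8]
opening: 0.282
finger_force: 59.2
[0.48582517 0.3359161  0.21848057] [ 4.33593304e-01  1.32213024e-01  1.81700402e+00 -8.43417284e-04
  1.19579138e+00  2.00586676e+00]
```

View pics/w2.png

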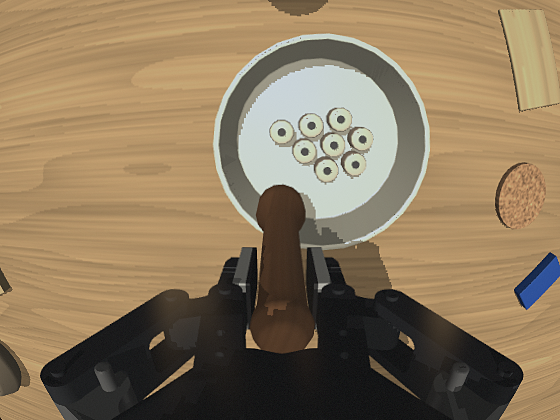

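The stick is held upright with its foot at (281,205). The beads are untouched around (320,147), the basin floor below left of them is free, and the empty coaster is at (521,195).

```bash
python3 - <<'E'
from seg import *
im=cv2.imread('pics/w2.png'); c=imaging.get_calibration('wrist')
hsv=cv2.cvtColor(im,cv2.COLOR_BGR2HSV).astype(int)
m=((hsv[...,0]<=14)).astype(np.uint8); w=np.zeros_like(m); w[150:240,485:556]=1; m*=w
m=cv2.morphologyEx(m,cv2.MORPH_OPEN,np.ones((3,3)));m=cv2.morphologyEx(m,cv2.MORPH_CLOSE,np.ones((7,7)))
cn=max(cv2.findContours(m,0,1)[0],key=cv2.contourArea)[:,0]
p=plane(c,cv2.convexHull(cn)[:,0],.01,True)[:,:2].astype(np.float32)*1000
print('coaster',cv2.fitEllipse(p),cv2.minEnclosingCircle(p))
# rim: few hand-read points on the outer edge of the rim
e=np.array([(324,34),(430,135),(214,140),(380,232),(252,57),(396,60)])
p=plane(c,e,.06,True)[:,:2]*1000; print('rim',p.round(),cv2.minEnclosingCircle(p.astype(np.float32)))
b=np.array([(282,132),(312,125),(341,119),(305,152),(333,145),(362,139),(327,170),(355,164)])
print((plane(c,b,.03,True)[:,:2]*1000).round().tolist())
E
```

```text
coaster ((472.8503112792969, 15.794177055358887), (69.44876098632812, 79.91706085205078), 14.175395965576172) ((474.1316833496094, 17.0307559967041), 39.428184509277344)
rim [[626. 298.]
 [540. 197.]
 [533. 394.]
 [446. 240.]
 [605. 360.]
 [607. 233.]] ((528.72900390625, 295.1968688964844), 99.53126525878906)
[[537.0, 334.0], [544.0, 306.0], [550.0, 278.0], [517.0, 312.0], [525.0, 285.0], [531.0, 256.0], [500.0, 290.0], [506.0, 262.0]]
```

```bash

python3 -m handwheel '[0,0,-0.15,0,0,0, 0,0,-0.15,0,0,0, 0,0,-0.15,0,0,0, 0,0,-0.1,0,0,0, 0,0,-0.05,0,0,0]' >/dev/null
python3 -m handwheel '[0,0,-0.007,0,0,0, 0,0,0,0,0,0, 0,0,0,0,0,0]'
python3 -m handwheel '[0.03,-0.092,0,0,0,0, 0.03,-0.093,0,0,0,0, -0.018,-0.092,0,0,0,0, 0.018,-0.092,0,0,0,0, 0.052,-0.078,0,0,0,0]' |grep -E 'force|eef'
python3 -m handwheel '[0.078,-0.052,0,0,0,0, 0.092,-0.018,0,0,0,0, 0.092,0.018,0,0,0,0, 0.078,0.052,0,0,0,0, 0.052,0.078,0,0,0,0]' |grep -E 'force|eef'
python3 -m handwheel '[0.018,0.092,0,0,0,0, -0.018,0.092,0,0,0,0, -0.052,0.078,0,0,0,0, -0.078,0.052,0,0,0,0, -0.092,0.018,0,0,0,0]' |grep -E 'force|eef'
python3 -m handwheel '[-0.092,-0.018,0,0,0,0, -0.078,-0.052,0,0,0,0, -0.052,-0.078,0,0,0,0]' |grep -E 'force|eef'
python3 - <<'E'
from h import *
im,d,c=cam('wrist'); cv2.imwrite('pics/w3.png',im)
E
```

```text
time: 5.95
eef_pos: [0.4868, 0.3364, 0.1297]
tcp_rot: [1.0, -0.001, 0.0, 0.0]
contact_force: [0.2, 0.3, -1.7]
opening: 0.274
finger_force: 58.8
eef_pos: [0.5025, 0.2686, 0.1291]
contact_force: [-0.3, 1.4, -2.3]
finger_force: 58.9
eef_pos: [0.5648, 0.2802, 0.1295]
contact_force: [-0.3, -0.3, -1.9]
finger_force: 59.0
eef_pos: [0.5274, 0.3332, 0.1291]
contact_force: [-0.4, 0.5, -2.3]
finger_force: 59.0
eef_pos: [0.4924, 0.3105, 0.1289]
contact_force: [0.4, -0.6, -1.1]
finger_force: 59.0
```

View pics/w3.png

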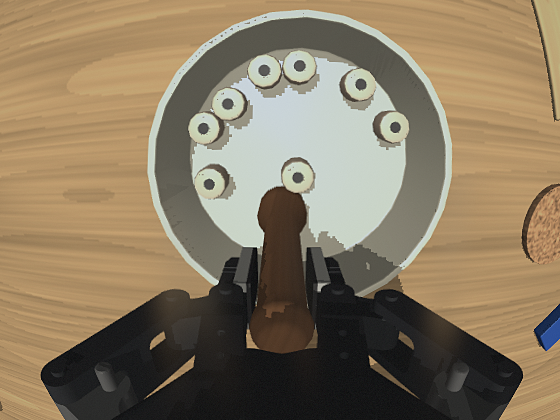

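After one turn the beads are spread round the basin and all are still inside. Forces are small, so I'll stir on.

```bash

python3 -m handwheel '[-0.018,-0.092,0,0,0,0, 0.018,-0.092,0,0,0,0, 0.052,-0.078,0,0,0,0, 0.078,-0.052,0,0,0,0, 0.092,-0.018,0,0,0,0]' |grep -E 'force|eef'
python3 -m handwheel '[0.092,0.018,0,0,0,0, 0.078,0.052,0,0,0,0, 0.052,0.078,0,0,0,0, 0.018,0.092,0,0,0,0, -0.018,0.092,0,0,0,0]' |grep -E 'force|eef'
python3 -m handwheel '[-0.052,0.078,0,0,0,0, -0.078,0.052,0,0,0,0, -0.092,0.018,0,0,0,0, -0.092,-0.018,0,0,0,0, -0.078,-0.052,0,0,0,0]' |grep -E 'force|eef'
python3 -m handwheel '[-0.052,-0.078,0,0,0,0, -0.018,-0.092,0,0,0,0, 0.018,-0.092,0,0,0,0, 0.052,-0.078,0,0,0,0, 0.078,-0.052,0,0,0,0]' |grep -E 'force|eef'
python3 -m handwheel '[0.092,-0.018,0,0,0,0, 0.092,0.018,0,0,0,0, 0.078,0.052,0,0,0,0, 0.052,0.078,0,0,0,0, 0.018,0.092,0,0,0,0]' |grep -E 'force|eef'
python3 -m handwheel '[-0.018,0.092,0,0,0,0, -0.052,0.078,0,0,0,0, -0.078,0.052,0,0,0,0, -0.092,0.018,0,0,0,0, -0.092,-0.018,0,0,0,0]' |grep -E 'force|eef'
python3 -m handwheel '[-0.078,-0.052,0,0,0,0, -0.052,-0.078,0,0,0,0, -0.018,-0.092,0,0,0,0, 0.018,-0.092,0,0,0,0, 0.052,-0.078,0,0,0,0]' |grep -E 'force|eef'
python3 -m handwheel '[0.078,-0.052,0,0,0,0, 0.092,-0.018,0,0,0,0, 0.092,0.018,0,0,0,0, 0.078,0.052,0,0,0,0, 0.052,0.078,0,0,0,0]' |grep -E 'force|eef'
python3 -m handwheel '[0.018,0.092,0,0,0,0, -0.018,0.092,0,0,0,0, -0.052,0.078,0,0,0,0, -0.078,0.052,0,0,0,0, -0.092,0.018,0,0,0,0]' |grep -E 'force|eef'
python3 -m handwheel '[-0.092,-0.018,0,0,0,0, -0.078,-0.052,0,0,0,0, -0.052,-0.078,0,0,0,0, 0,0,0,0,0,0, 0,0,0,0,0,0]' 
python3 - <<'E'
from h import *
im,d,c=cam('wrist'); cv2.imwrite('pics/w4.png',im)
E
```

```text
eef_pos: [0.5302, 0.2577, 0.1293]
contact_force: [0.5, -0.3, -1.8]
finger_force: 59.2
eef_pos: [0.5643, 0.3093, 0.1293]
contact_force: [-0.1, 0.5, -1.6]
finger_force: 59.2
eef_pos: [0.5006, 0.3224, 0.1289]
contact_force: [0.5, -0.1, -2.0]
finger_force: 59.1
eef_pos: [0.5154, 0.2608, 0.1294]
contact_force: [-0.1, 0.6, -1.4]
finger_force: 59.2
eef_pos: [0.5681, 0.2946, 0.1295]
contact_force: [0.3, 0.2, -1.7]
finger_force: 59.1
eef_pos: [0.5128, 0.3304, 0.129]
contact_force: [-0.3, 0.2, -2.7]
finger_force: 59.1
eef_pos: [0.5024, 0.2691, 0.1292]
contact_force: [0.1, 0.2, -1.1]
finger_force: 59.2
eef_pos: [0.5655, 0.2802, 0.1296]
contact_force: [-0.0, -0.2, -1.4]
finger_force: 59.1
eef_pos: [0.5274, 0.3331, 0.129]
contact_force: [-0.3, -0.2, -0.7]
finger_force: 59.1
time: 11.67
eef_pos: [0.4942, 0.3098, 0.1294]
tcp_rot: [1.0, -0.0, -0.0, -0.0]
contact_force: [1.2, 0.6, -1.1]
opening: 0.275
finger_force: 59.1
```

View pics/w4.png

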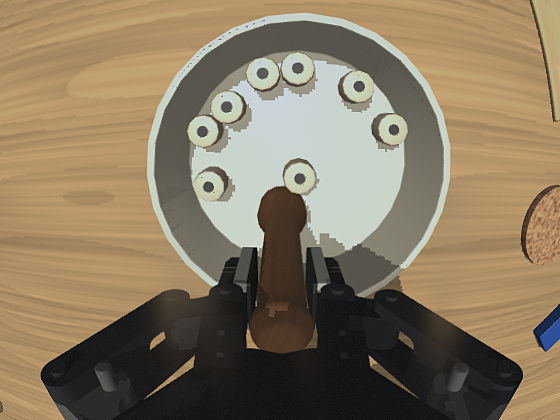

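```bash

python3 -m handwheel '[0.05,-0.02,0,0,0,0, 0.049,-0.021,0,0,0,0, -0.01,-0.051,0,0,0,0, 0.01,-0.051,0,0,0,0, 0.029,-0.044,0,0,0,0]' |grep -E 'force|eef'
python3 -m handwheel '[0.044,-0.029,0,0,0,0, 0.051,-0.01,0,0,0,0, 0.051,0.01,0,0,0,0, 0.044,0.029,0,0,0,0, 0.029,0.044,0,0,0,0]' |grep -E 'force|eef'
python3 -m handwheel '[0.01,0.051,0,0,0,0, -0.01,0.051,0,0,0,0, -0.029,0.044,0,0,0,0, -0.044,0.029,0,0,0,0, -0.051,0.01,0,0,0,0]' |grep -E 'force|eef'
python3 -m handwheel '[-0.051,-0.01,0,0,0,0, -0.044,-0.029,0,0,0,0, -0.029,-0.044,0,0,0,0, 0,0,0,0,0,0, 0,0,0,0,0,0]'
python3 -m handwheel '[0,0,0.1,0,0,0, 0,0,0.15,0,0,0, 0,0,0.2,0,0,0, 0,0,0.15,0,0,0, 0,0,0.007,0,0,0]' 
python3 -m handwheel '[0,-0.16,0,0,0,0, 0,-0.22,0,0,0,0, 0,-0.22,0,0,0,0, 0,-0.22,0,0,0,0, 0,-0.22,0,0,0,0]' >/dev/null
python3 -m handwheel '[0,0,0,0,0,0, 0,0,0,0,0,0, 0,0,0,0,0,0]'
python3 - <<'E'
from h import *
im,d,c=cam('wrist'); cv2.imwrite('pics/w5.png',im);np.savez('w5.npz',**c)
E
```

```text
eef_pos: [0.5146, 0.2804, 0.1288]
contact_force: [-0.1, -0.4, -1.7]
finger_force: 59.3
eef_pos: [0.5489, 0.2881, 0.1293]
contact_force: [-0.5, 0.1, -1.0]
finger_force: 59.2
eef_pos: [0.528, 0.3168, 0.1292]
contact_force: [-0.5, 0.8, -1.2]
finger_force: 59.2
time: 13.38
eef_pos: [0.5103, 0.3025, 0.1294]
tcp_rot: [1.0, -0.001, 0.0, -0.0]
contact_force: [0.4, -0.2, -2.0]
opening: 0.281
finger_force: 59.2
time: 13.8
eef_pos: [0.5138, 0.3041, 0.227]
tcp_rot: [1.0, -0.001, 0.006, -0.002]
contact_force: [0.9, 0.9, -1.2]
opening: 0.277
finger_force: 59.2
time: 14.47
eef_pos: [0.5104, 0.1471, 0.2196]
tcp_rot: [1.0, -0.001, -0.0, -0.0]
contact_force: [0.0, 0.8, -1.0]
opening: 0.275
finger_force: 59.4
```

View pics/w5.png

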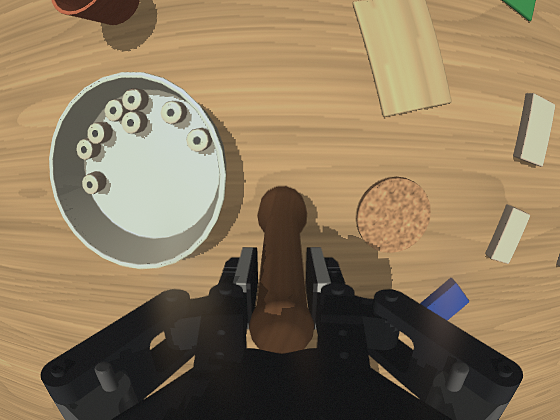

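All eight beads are in the basin, the stick is held, and the bare coaster is fully visible around (394,213).

```bash
python3 - <<'E'
from seg import *
im=cv2.imread('pics/w5.png'); c=dict(np.load('w5.npz'))
hsv=cv2.cvtColor(im,cv2.COLOR_BGR2HSV).astype(int)
w=np.zeros(im.shape[:2],np.uint8); w[165:262,345:443]=1
m=((hsv[...,0]<=14)&(hsv[...,2]>100)).astype(np.uint8)*w
m=cv2.morphologyEx(m,cv2.MORPH_CLOSE,np.ones((9,9)));m=cv2.morphologyEx(m,cv2.MORPH_OPEN,np.ones((5,5)))
cn=cv2.convexHull(max(cv2.findContours(m,0,1)[0],key=cv2.contourArea))[:,0]
print(cn.min(0),cn.max(0))
p=plane(c,cn,.01,True)[:,:2].astype(np.float32)*1000
print('coaster',cv2.fitEllipse(p),cv2.minEnclosingCircle(p))
e=np.array([(394,177),(431,213),(357,213),(393,249),(420,187),(368,187),(420,239)])
p=plane(c,e,.01,True)[:,:2].astype(np.float32)*1000;print(cv2.fitEllipse(p))
# stick foot as seen: centre of widest dark blob part
m=((hsv[...,2]<110)).astype(np.uint8)[180:240,240:325]; xs=[(240+np.flatnonzero(r).mean(),len(np.flatnonzero(r))) for r in m[:45:5]];print(xs)
print(plane(c,[281,207],.2196-.121,True))
E
```

```text
[357 178] [429 251]
coaster ((469.3280029296875, 19.098188400268555), (88.09921264648438, 88.75946044921875), 134.4046173095703) ((469.4285583496094, 18.99392318725586), 44.59949493408203)
((471.42132568359375, 18.096054077148438), (82.6634292602539, 94.36763763427734), 149.4227752685547)
[(np.float64(244.5), 2), (np.float64(243.0), 1), (np.float64(280.17241379310343), 29), (np.float64(281.0243902439024), 41), (np.float64(281.7111111111111), 45), (np.float64(284.8679245283019), 53), (np.float64(283.16326530612247), 49), (np.float64(283.81481481481484), 54), (np.float64(282.64), 50)]
[[0.50749625 0.14685624 0.0986    ]]
```

```bash

python3 -m handwheel '[-0.06,-0.2,0,0,0,0, -0.06,-0.2,0,0,0,0, -0.06,-0.2,0,0,0,0, -0.06,-0.2,0,0,0,0, -0.023,-0.054,0,0,0,0]' >/dev/null
python3 -m handwheel '[0,0,0,0,0,0, 0,0,0,0,0,0, 0,0,-0.15,0,0,0, 0,0,-0.2,0,0,0, 0,0,-0.15,0,0,0]' 
python3 -m handwheel '[0,0,-0.05,0,0,0, 0,0,-0.02,0,0,0, 0,0,-0.01,0,0,0, 0,0,-0.01,0,0,0, 0,0,0,0,0,0]' 
python3 -m handwheel '[0,0,-0.007,0,0,0, 0,0,0,0,0,0, 0,0,0,0,0,0]' 
```

```text
time: 15.35
eef_pos: [0.4713, 0.0209, 0.1441]
tcp_rot: [1.0, 0.001, 0.0, -0.0]
contact_force: [-0.9, -0.8, -2.5]
opening: 0.273
finger_force: 59.7
time: 15.77
eef_pos: [0.4721, 0.0193, 0.1332]
tcp_rot: [1.0, -0.0, 0.001, 0.0]
contact_force: [0.0, -0.1, -1.8]
opening: 0.275
finger_force: 59.7
time: 16.02
eef_pos: [0.4714, 0.019, 0.1314]
tcp_rot: [1.0, -0.001, 0.001, 0.0]
contact_force: [-0.5, -0.2, -1.6]
opening: 0.276
finger_force: 59.7
```

```bash

for i in 1 2; do python3 -m handwheel '[0,0,-0.005,0,0,0, 0,0,0,0,0,0, 0,0,0,0,0,0]' |grep -E 'eef|contact'; done
```

```text
eef_pos: [0.4714, 0.019, 0.1307]
contact_force: [-1.0, -0.4, 1.8]
eef_pos: [0.4718, 0.0189, 0.1307]
contact_force: [-2.0, -0.0, 5.5]
```

```bash

python3 -m handwheel '[0,0,0.003,0,0,0, 0,0,0,0,0,0, 0,0,0,0,0,0, 0,0,0,0,0,0, 0,0,0,0,0,0]' 0.45 |grep -E 'eef|contact|open'
python3 -m handwheel '[0,0,0,0,0,0, 0,0,0,0,0,0, 0,0,0,0,0,0, 0,0,0,0,0,0, 0,0,0,0,0,0]' 0.9 |grep -E 'eef|contact|open'
python3 -m handwheel '[0,0,0.2,0,0,0, 0,0,0.2,0,0,0, 0,0,0.2,0,0,0, 0,0,0.2,0,0,0, 0,0,0.2,0,0,0]' 1
python3 -m handwheel '[-0.05,-0.26,0,0,0,0, -0.05,-0.26,0,0,0,0, 0,-0.26,0,0,0,0, 0,0,0,0,0,0, 0,0,0,0,0,0]'
python3 - <<'E'
from seg import *
im,d,c=cam('wrist'); cv2.imwrite('pics/w6.png',im);np.savez('w6.npz',**c)
for t in tiles(im,c,.018,True,1500): print(t)
im,d,c=cam('top'); cv2.imwrite('pics/t6.png',im)
for t in tiles(im,c): print(t)
s=ctrl.get_state();print(s['qpos'])
E
```

```text
eef_pos: [0.4708, 0.0192, 0.1294]
contact_force: [-0.4, -1.0, -0.4]
opening: 0.452
eef_pos: [0.471, 0.0191, 0.1297]
contact_force: [-0.8, 0.4, 0.0]
opening: 0.901
time: 17.77
eef_pos: [0.4707, 0.0192, 0.2812]
tcp_rot: [1.0, -0.0, 0.0, 0.0]
contact_force: [0.7, -0.0, -0.9]
opening: 0.997
finger_force: 0.0
time: 18.18
eef_pos: [0.4558, -0.0995, 0.2797]
tcp_rot: [1.0, -0.003, 0.0, -0.0]
contact_force: [-0.1, 0.7, -0.1]
opening: 1.0
finger_force: 0.0
(array([190.,  32.]), np.int32(4011), [638.7, 7.3, 105.2, 82.6, 15.0])
(array([346.,  67.]), np.int32(2631), [582.2, -176.4, 85.4, 47.5, -10.6])
(array([461.,  68.]), np.int32(2444), [595.8, -334.1, 98.0, 54.0, 10.7])
(array([ 22., 142.]), np.int32(4659), [519.1, 293.6, 222.3, 120.4, -9.1])
(array([450., 188.]), np.int32(3052), [433.7, -326.5, 110.9, 62.3, -4.4])
(array([326., 182.]), np.int32(1823), [442.1, -154.4, 74.9, 39.9, -16.7])
(array([215.,  75.]), np.int32(11561), [984.0, 10.1, 1620.9, 101.0, 89.0])
(array([233., 134.]), np.int32(394), [810.1, 134.0, 62.7, 61.5, -89.2])
(array([172., 233.]), np.int32(3313), [533.0, 306.6, 206.1, 204.9, 3.1])
(array([399., 210.]), np.int32(684), [597.6, -333.2, 97.9, 54.9, 11.2])
(array([343., 213.]), np.int32(500), [584.2, -176.3, 86.0, 46.5, -10.3])
(array([397., 269.]), np.int32(926), [435.3, -325.8, 109.9, 62.6, -4.5])
[-4.29141222e-01 -2.13315922e-01  2.03747512e+00  5.23409869e-04
  1.31803805e+00  1.14277657e+00]
```

View pics/w6.png

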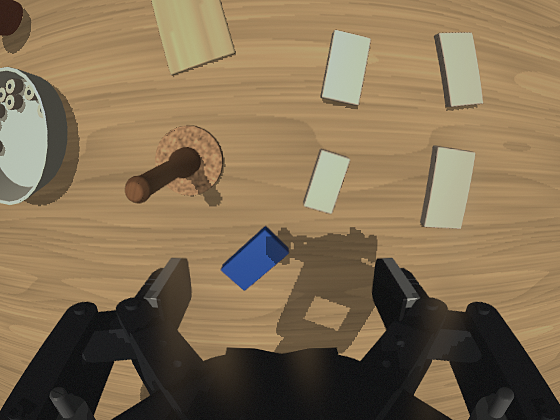

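The stick stands in the middle of its coaster and all four tiles are where they were. Next I'll fetch tile1.

```bash

python3 -m handwheel '[-0.023,-0.252,0,0,0,-0.05, -0.023,-0.252,0,0,0,0, -0.023,-0.252,0,0,0,0, -0.023,-0.252,0,0,0,0, -0.023,-0.252,0,0,0,0]' 1 40 >/dev/null
python3 -m handwheel '[-0.023,-0.252,0,0,0,0, 0,0,-0.26,0,0,0, 0,0,-0.26,0,0,0, 0,0,-0.26,0,0,0, 0,0,-0.26,0,0,0]' >/dev/null
python3 -m handwheel '[0,0,-0.26,0,0,0, 0,0,0,0,0,0, 0,0,0,0,0,0, 0,0,0,0,0,0, 0,0,0,0,0,0]'
python3 - <<'E'
from seg import *
im,d,c=cam('top'); 
for t in tiles(im,c): print(t)
s=ctrl.get_state();print(s['eef_pos'],s['contact_force'])
E
```

```text
time: 19.53
eef_pos: [0.4374, -0.326, 0.0883]
tcp_rot: [0.999, -0.039, 0.002, 0.002]
contact_force: [0.5, -0.8, 0.6]
opening: 0.999
finger_force: 0.0
(array([215.,  75.]), np.int32(11569), [984.0, 10.1, 1620.9, 101.0, 89.0])
(array([233., 134.]), np.int32(393), [810.1, 134.0, 62.7, 61.5, -89.2])
(array([172., 233.]), np.int32(3314), [533.0, 306.6, 206.1, 204.9, 3.1])
(array([399., 210.]), np.int32(686), [597.6, -333.2, 97.9, 54.9, 10.8])
(array([343., 214.]), np.int32(517), [584.2, -176.2, 85.9, 46.3, -10.5])
(array([397., 254.]), np.int32(227), [473.7, -328.8, 62.6, 32.5, 85.1])
(array([335., 265.]), np.int32(384), [442.8, -154.0, 73.8, 38.6, -16.9])
[ 0.43730493 -0.32614645  0.08838026] [ 0.52348745 -0.74602614 -0.04869105]
```

```bash

python3 -m handwheel '[-0.013,0,-0.2,0,0,0, 0,0,-0.15,0,0,0, 0,0,-0.07,0,0,0, 0,0,-0.03,0,0,0, 0,0,0,0,0,0]' |grep -E 'eef|cont'
python3 -m handwheel '[0,0,0,0,0,0, 0,0,0,0,0,0, 0,0,0,0,0,0, 0,0,0,0,0,0, 0,0,0,0,0,0]' 0.5 
python3 -m handwheel '[0,0,0,0,0,0, 0,0,0,0,0,0, 0,0,0,0,0,0, 0,0,0,0,0,0, 0,0,0,0,0,0]' 0.5 
python3 -m handwheel '[0,0,0.1,0,0,0, 0,0,0.2,0,0,0, 0,0,0.2,0,0,0, 0,0,0.1,0,0,0, 0,0,0,0,0,0]'
```

```text
eef_pos: [0.4336, -0.3249, 0.0177]
contact_force: [0.3, -0.9, 0.2]
time: 20.42
eef_pos: [0.4345, -0.3259, 0.0193]
tcp_rot: [0.999, -0.04, 0.001, 0.001]
contact_force: [-0.4, 0.5, 6.3]
opening: 0.712
finger_force: 45.2
time: 20.83
eef_pos: [0.4345, -0.3259, 0.0193]
tcp_rot: [0.999, -0.04, 0.001, 0.001]
contact_force: [-0.3, 0.7, 6.5]
opening: 0.712
finger_force: 45.2
time: 21.25
eef_pos: [0.4353, -0.3267, 0.1117]
tcp_rot: [0.999, -0.04, 0.003, 0.003]
contact_force: [0.9, -0.1, -2.2]
opening: 0.712
finger_force: 44.4
```

```bash

python3 -m handwheel '[0.105,0.23,0.05,0,0,0.054, 0.105,0.23,0.05,0,0,0.054, 0.105,0.23,0.05,0,0,0.054, 0.105,0.23,0.05,0,0,0.054, 0.105,0.23,0.05,0,0,0]' >/dev/null
python3 -m handwheel '[0.105,0.23,0.05,0,0,0, 0.105,0.23,0.05,0,0,0, 0.105,0.23,0.05,0,0,0, 0,0,0,0,0,0, 0,0,0,0,0,0]' >/dev/null
python3 -m handwheel '[0,0,0,0,0,0, 0,0,0,0,0,0, 0,0,0,0,0,0]'
python3 - <<'E'
from seg import *
im,d,c=cam('wrist'); cv2.imwrite('pics/w7.png',im);np.savez('w7.npz',**c)
for t in tiles(im,c,.018,True,1500): print(t)
s=ctrl.get_state();print(s['eef_pos'],s['qpos'])
E
```

```text
time: 22.33
eef_pos: [0.5584, -0.0498, 0.1661]
tcp_rot: [0.992, 0.129, -0.001, -0.0]
contact_force: [0.2, 0.7, -1.6]
opening: 0.712
finger_force: 44.5
(array([235.,  73.]), np.int32(11755), [651.5, 11.8, 123.3, 81.2, 15.1])
(array([  6., 164.]), np.int32(1687), [513.4, 257.4, 170.3, 37.0, 2.0])
(array([419., 203.]), np.int32(3811), [582.7, -176.8, 85.5, 45.8, -10.7])
(array([281., 248.]), np.int32(26724), [485.9, -69.0, 216.4, 132.9, 14.7])
(array([532., 226.]), np.int32(2476), [596.4, -333.5, 97.7, 54.1, 10.8])
[ 0.5586255  -0.04985169  0.16638247] [-2.69859184e-01  1.22465328e-01  1.92965452e+00 -9.94257665e-05
  1.09093104e+00  1.04326432e+00]
```

View pics/w7.png

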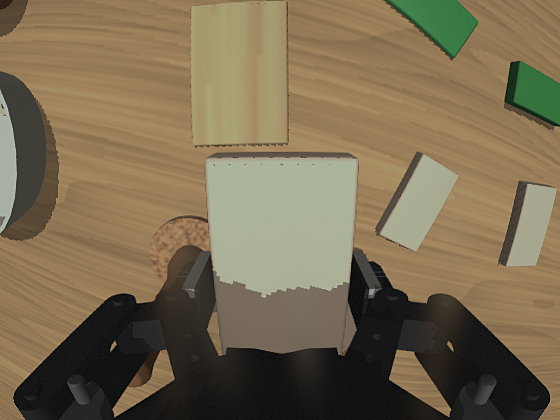

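The board is seen square-on, with corners near (191,6), (287,1), (288,144) and (194,146). The held tile's front edge runs along v≈158 from u=207 to u=357.

```bash
python3 - <<'E'
from seg import *
im=cv2.imread('pics/w7.png'); c=dict(np.load('w7.npz'))
hsv=cv2.cvtColor(im,cv2.COLOR_BGR2HSV).astype(int)
for s in (90,95,100):
  m=((hsv[...,0]>=19)&(hsv[...,1]<s)&(hsv[...,1]>0)&(hsv[...,2]>150)).astype(np.uint8); m[149:]=0;m[:,:185]=0;m[:,294:]=0
  m=cv2.morphologyEx(m,cv2.MORPH_CLOSE,np.ones((7,7)))
  print(s,rect(c,m,.006,True))
print((plane(c,[(191,6),(287,1),(288,144),(194,146)],.006,True)[:,:2]*1000).round(1).tolist())
t=np.array([558.6,-49.85]); a=np.radians(14.8); e=plane(c,[(207,157),(281,157),(357,157)],.165,True)[:,:2]*1000
R=np.array([[np.cos(a),np.sin(a)],[-np.sin(a),np.cos(a)]]); print('front edge in tool-ish frame',((e-t)@R.T).round(1).tolist())
E
```

```text
90 [649.7, 30.5, 129.9, 50.7, 15.1]
95 [653.8, 14.5, 130.8, 83.9, 15.1]
100 [654.6, 11.7, 130.8, 90.0, 15.2]
[[703.1, 70.7], [724.8, -11.2], [600.8, -44.8], [579.0, 36.0]]
front edge in tool-ish frame [[54.0, 28.9], [53.6, -0.1], [54.0, -29.9]]
```

```bash

python3 -m handwheel '[0.159,0.108,0,0,0,0.003, 0.159,0.108,0,0,0,0, 0.159,0.108,0,0,0,0, 0.16,0.108,0,0,0,0, 0,0,0,0,0,0]' >/dev/null
python3 -m handwheel '[0,0,-0.2,0,0,0, 0,0,-0.2,0,0,0, 0,0,-0.2,0,0,0, 0,0,-0.15,0,0,0, 0,0,-0.07,0,0,0]' >/dev/null
python3 -m handwheel '[0,0,0,0,0,0, 0,0,0,0,0,0, 0,0,0,0,0,0]' 
```

```text
time: 23.47
eef_pos: [0.6564, 0.0155, 0.0465]
tcp_rot: [0.991, 0.132, 0.002, 0.0]
contact_force: [0.2, -0.2, -1.2]
opening: 0.714
finger_force: 44.5
```

```bash

python3 -m handwheel '[-0.015,-0.003,-0.08,0,0,0, 0,0,-0.04,0,0,0, 0,0,0,0,0,0, 0,0,0,0,0,0]' | grep -E 'eef|cont'
python3 -m handwheel '[0,0,-0.012,0,0,0, 0,0,0,0,0,0, 0,0,0,0,0,0]' | grep -E 'eef|cont'
python3 -m handwheel '[0,0,-0.007,0,0,0, 0,0,0,0,0,0, 0,0,0,0,0,0]' | grep -E 'eef|cont'
```

```text
eef_pos: [0.6524, 0.0157, 0.026]
contact_force: [-0.4, -0.0, -2.5]
eef_pos: [0.653, 0.0157, 0.0254]
contact_force: [-1.1, -0.1, 4.1]
eef_pos: [0.653, 0.0157, 0.0253]
contact_force: [-4.2, 0.9, 9.0]
```

```bash

python3 -m handwheel '[0,0,0.012,0,0,0, 0,0,0,0,0,0, 0,0,0,0,0,0, 0,0,0,0,0,0, 0,0,0,0,0,0]' 0.85 | grep -E 'eef|cont|open'
python3 -m handwheel '[0,0,0.05,0,0,0, 0,0,0.1,0,0,0, 0,0,0.2,0,0,0, 0,0,0.2,0,0,0, 0,0,0.2,0,0,0]' 1 | grep -E 'eef|cont|open'
python3 -m handwheel '[-0.037,-0.233,0,0,0,-0.049, -0.037,-0.233,0,0,0,0, -0.037,-0.233,0,0,0,0, -0.037,-0.233,0,0,0,0, -0.037,-0.233,0,0,0,0]' >/dev/null
python3 - <<'E'
from seg import *
im,d,c=cam('top'); 
for t in tiles(im,c): print(t)
E
python3 -m handwheel '[-0.037,-0.233,0,0,0,0, -0.037,-0.233,0,0,0,0, -0.037,-0.233,0,0,0,0, -0.037,-0.233,0,0,0,0, -0.038,-0.233,0,0,0,0]' >/dev/null
python3 -m handwheel '[0,0,-0.15,0,0,0, 0,0,-0.2,0,0,0, 0,0,-0.15,0,0,0, 0,0,0,0,0,0, 0,0,0,0,0,0]'
```

```text
eef_pos: [0.6525, 0.0157, 0.0248]
contact_force: [0.4, -0.0, -0.1]
opening: 0.852
eef_pos: [0.6527, 0.0157, 0.1402]
contact_force: [0.7, -1.1, 0.6]
opening: 0.995
(array([216.,  75.]), np.int32(11690), [985.3, 10.3, 1621.3, 103.7, 89.0])
(array([233., 134.]), np.int32(396), [810.1, 134.0, 62.7, 61.5, -89.2])
(array([274., 188.]), np.int32(892), [655.1, 16.2, 111.8, 63.5, 15.4])
(array([171., 233.]), np.int32(3398), [533.2, 306.8, 205.8, 205.2, 2.0])
(array([399., 210.]), np.int32(687), [597.7, -333.2, 97.6, 55.2, 10.3])
time: 26.43
eef_pos: [0.5964, -0.3332, 0.0622]
tcp_rot: [0.996, 0.094, -0.001, -0.001]
contact_force: [-0.6, -1.0, -0.1]
opening: 1.001
finger_force: 0.0
```

```bash

python3 -m handwheel '[0,0,-0.15,0,0,0, 0,0,-0.1,0,0,0, 0,0,-0.036,0,0,0, 0,0,0,0,0,0, 0,0,0,0,0,0]' |grep -E 'eef|cont'
python3 -m handwheel '[0,0,0,0,0,0, 0,0,0,0,0,0, 0,0,0,0,0,0, 0,0,0,0,0,0, 0,0,0,0,0,0]' 0.4 >/dev/null
python3 -m handwheel '[0,0,0,0,0,0, 0,0,0,0,0,0, 0,0,0,0,0,0, 0,0,0,0,0,0, 0,0,0,0,0,0]' 
python3 -m handwheel '[0,0,0.1,0,0,0, 0,0,0.2,0,0,0, 0,0,0.25,0,0,0, 0,0,0.15,0,0,0, 0,0,0,0,0,0]'
```

```text
eef_pos: [0.5973, -0.3338, 0.0204]
contact_force: [0.9, -0.9, -0.3]
time: 27.68
eef_pos: [0.5978, -0.3344, 0.0212]
tcp_rot: [0.996, 0.094, 0.001, 0.001]
contact_force: [-1.2, 1.2, 6.3]
opening: 0.621
finger_force: 44.9
time: 28.1
eef_pos: [0.5999, -0.3359, 0.1324]
tcp_rot: [0.996, 0.094, 0.004, 0.004]
contact_force: [1.6, -0.6, -0.9]
opening: 0.615
finger_force: 44.2
```

```bash

python3 -m handwheel '[0.037,0.233,0,0,0,0.049, 0.037,0.233,0,0,0,0, 0.037,0.233,0,0,0,0, 0.037,0.233,0,0,0,0, 0.037,0.233,0,0,0,0]' >/dev/null
python3 -m handwheel '[0.037,0.233,0,0,0,0, 0.037,0.233,0,0,0,0, 0.037,0.233,0,0,0,0, 0.037,0.233,0,0,0,0, 0.037,0.233,0,0,0,0]' >/dev/null
python3 -m handwheel '[0,0,0,0,0,0, 0,0,-0.15,0,0,0, 0,0,-0.2,0,0,0, 0,0,-0.14,0,0,0, 0,0,0,0,0,0]' >/dev/null
python3 -m handwheel '[0,0,0,0,0,0, 0,0,0,0,0,0]'
```

```text
time: 29.52
eef_pos: [0.6524, 0.0154, 0.0515]
tcp_rot: [0.991, 0.132, -0.0, -0.0]
contact_force: [0.7, 0.2, -2.1]
opening: 0.624
finger_force: 45.7
```

```bash

python3 -m handwheel '[0.012,0.004,-0.02,0,0,0, 0,0,-0.015,0,0,0, 0,0,0,0,0,0, 0,0,0,0,0,0]' | grep -E 'eef|cont'
python3 -m handwheel '[0,0,-0.006,0,0,0, 0,0,0,0,0,0, 0,0,0,0,0,0]' | grep -E 'eef|cont'
python3 -m handwheel '[0,0,-0.004,0,0,0, 0,0,0,0,0,0, 0,0,0,0,0,0]' | grep -E 'eef|cont'
```

```text
eef_pos: [0.6544, 0.0162, 0.0464]
contact_force: [-0.4, 0.2, -0.3]
eef_pos: [0.6543, 0.0163, 0.0452]
contact_force: [-1.1, 0.2, -1.0]
eef_pos: [0.6544, 0.0163, 0.0448]
contact_force: [0.1, 0.1, -0.8]
```

```bash

for i in 1 2 ; do python3 -m handwheel '[0,0,-0.005,0,0,0, 0,0,0,0,0,0, 0,0,0,0,0,0]' | grep -E 'eef|cont'; done
```

```text
eef_pos: [0.6545, 0.0163, 0.0444]
contact_force: [-0.8, -0.4, 3.5]
eef_pos: [0.6545, 0.0163, 0.0443]
contact_force: [-2.4, 0.6, 6.2]
```

```bash

python3 -m handwheel '[0,0,0.01,0,0,0, 0,0,0,0,0,0, 0,0,0,0,0,0, 0,0,0,0,0,0, 0,0,0,0,0,0]' 0.78 | grep -E 'eef|cont|open'
python3 -m handwheel '[0,0,0.05,0,0,0, 0,0,0.1,0,0,0, 0,0,0.2,0,0,0, 0,0,0.2,0,0,0, 0,0,0.1,0,0,0]' 1 | grep -E 'eef|cont|open'
python3 -m handwheel '[-0.079,-0.214,0,0,0,-0.0571, -0.079,-0.214,0,0,0,-0.0571, -0.079,-0.214,0,0,0,-0.0571, -0.079,-0.214,0,0,0,-0.0571, -0.079,-0.214,0,0,0,-0.0571]' >/dev/null
python3 -m handwheel '[-0.079,-0.214,0,0,0,0, 0,0,0,0,0,0, 0,0,0,0,0,0, 0,0,0,0,0,0]'
python3 - <<'E'
from seg import *
im,d,c=cam('top'); cv2.imwrite('pics/t8.png',im)
for t in tiles(im,c,.042): print(t)
im,d,c=cam('wrist')
for t in tiles(im,c,.018,True,1200): print(t)
E
```

```text
eef_pos: [0.6542, 0.0162, 0.0442]
contact_force: [-1.1, 0.2, 0.7]
opening: 0.782
eef_pos: [0.6567, 0.0161, 0.148]
contact_force: [1.6, 0.3, 1.2]
opening: 0.999
time: 32.43
eef_pos: [0.5834, -0.1762, 0.1426]
tcp_rot: [0.996, -0.092, 0.0, -0.0]
contact_force: [-0.6, -0.1, -0.0]
opening: 1.004
finger_force: 0.0
(array([216.,  75.]), np.int32(11679), [974.2, 10.1, 1588.5, 101.6, 89.0])
(array([233., 134.]), np.int32(396), [802.4, 131.4, 61.4, 60.3, -89.2])
(array([274., 188.]), np.int32(876), [650.6, 16.0, 109.4, 62.1, 15.2])
(array([172., 233.]), np.int32(3381), [531.2, 300.7, 201.7, 201.0, 2.0])
(array([ 55., 175.]), np.int32(5990), [647.8, 25.4, 124.6, 77.6, 15.1])
(array([283., 200.]), np.int32(5815), [583.4, -177.5, 86.4, 45.6, -10.7])
(array([287., 332.]), np.int32(1468), [453.3, -158.0, 51.3, 37.3, -17.1])
```

```bash

python3 -m handwheel '[0,0,-0.2,0,0,0, 0,0,-0.2,0,0,0, 0,0,-0.2,0,0,0, 0,0,-0.15,0,0,0, 0,0,-0.06,0,0,0]' |grep -E 'eef|cont'
python3 -m handwheel '[0,0,0,0,0,0, 0,0,0,0,0,0, 0,0,0,0,0,0]' |grep -E 'eef|cont'
python3 -m handwheel '[0,0,0,0,0,0, 0,0,0,0,0,0, 0,0,0,0,0,0, 0,0,0,0,0,0, 0,0,0,0,0,0]' 0.3 >/dev/null
python3 -m handwheel '[0,0,0,0,0,0, 0,0,0,0,0,0, 0,0,0,0,0,0, 0,0,0,0,0,0, 0,0,0,0,0,0]' 
python3 -m handwheel '[0,0,0.1,0,0,0, 0,0,0.2,0,0,0, 0,0,0.25,0,0,0, 0,0,0.25,0,0,0, 0,0,0,0,0,0]'
```

```text
eef_pos: [0.5811, -0.1736, 0.0164]
contact_force: [-0.7, 0.4, -0.5]
eef_pos: [0.5848, -0.1765, 0.0226]
contact_force: [0.0, -0.7, 0.3]
time: 34.03
eef_pos: [0.5841, -0.1768, 0.0219]
tcp_rot: [0.996, -0.092, 0.001, 0.0]
contact_force: [-1.5, -0.4, 5.0]
opening: 0.529
finger_force: 43.5
time: 34.45
eef_pos: [0.5875, -0.1783, 0.1492]
tcp_rot: [0.996, -0.092, 0.007, 0.003]
contact_force: [1.6, -1.0, 0.2]
opening: 0.526
finger_force: 42.8
```

```bash

python3 -m handwheel '[-0.035,0.169,0.03,0,0,0.0571, -0.035,0.169,0.03,0,0,0.0571, -0.035,0.169,0.03,0,0,0.0571, -0.035,0.169,0.03,0,0,0.0571, -0.035,0.169,0.03,0,0,0.0571]' >/dev/null
python3 -m handwheel '[0,0,0,0,0,0, 0,0,0,0,0,0, 0,0,0,0,0,0, 0,0,0,0,0,0]'
python3 - <<'E'
from seg import *
im,d,c=cam('wrist'); cv2.imwrite('pics/w9.png',im);np.savez('w9.npz',**c)
im2,d,c=cam('top');cv2.imwrite('pics/t9.png',im2)
cv2.imwrite('pics/w9c.png',cv2.resize(im[0:180,150:350],(640,576),interpolation=cv2.INTER_CUBIC))
E
```

```text
time: 35.2
eef_pos: [0.5569, -0.0504, 0.1624]
tcp_rot: [0.991, 0.131, -0.0, 0.0]
contact_force: [0.3, 0.3, -0.4]
opening: 0.527
finger_force: 42.7
```

View pics/w9c.png

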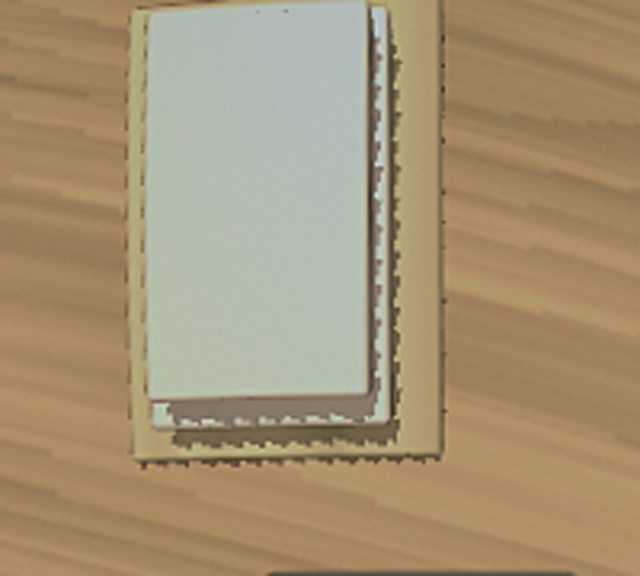

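The crop shows tile2 on tile1 on the board, all parallel. I'll check the centring from the edge points: tile2 near edge at crop v≈395, u 148–367; tile1 near edge at v≈426, right edge at u≈388; board from u=132 to 442, near edge at v≈456.

```bash
python3 - <<'E'
from seg import *
c=dict(np.load('w9.npz')); a=np.radians(15.1); R=np.array([[np.cos(a),np.sin(a)],[-np.sin(a),np.cos(a)]])
q=lambda pts,z: ((plane(c,np.array(pts)/3.2+[150-.35,-.35],z,True)[:,:2]*1000-[654,15.7])@R.T).round(1).tolist()
print('t2 near',q([(150,397),(260,396),(365,395)],.042),'L',q([(148,380),(148,200)],.042),'R',q([(368,380),(368,200)],.042))
print('t1 near',q([(160,428),(270,427),(385,424)],.024),'R',q([(390,400),(388,200)],.024),'L',q([(152,420)],.024))
print('bd near',q([(140,457),(290,457),(440,455)],.006),'L',q([(132,440),(128,200)],.006),'R',q([(442,440),(443,200)],.006))
im=cv2.imread('pics/t9.png'); c=imaging.get_calibration('top'); print([t for t in tiles(im,c,.024) if 250<t[0][0]<300])
E
```

```text
t2 near [[-47.7, 25.5], [-48.4, -1.1], [-48.6, -25.8]] L [[-43.6, 25.9], [-0.2, 25.2]] R [[-45.1, -26.5], [-2.6, -26.6]]
t1 near [[-56.4, 27.9], [-57.0, -0.7], [-56.6, -29.8]] R [[-50.6, -31.0], [0.0, -30.7]] L [[-54.2, 29.9]]
bd near [[-65.4, 38.5], [-66.5, -3.4], [-66.3, -43.8]] L [[-60.6, 40.6], [6.1, 40.3]] R [[-62.2, -44.4], [2.7, -44.6]]
[(array([270., 184.]), np.int32(619), [653.7, 16.7, 111.0, 62.4, 14.5])]
```

```bash
python3 - <<'E'
from seg import *
c=dict(np.load('w9.npz')); a=np.radians(15.1); R=np.array([[np.cos(a),np.sin(a)],[-np.sin(a),np.cos(a)]])
im=cv2.imread('pics/w9.png'); g=cv2.cvtColor(im,cv2.COLOR_BGR2GRAY).astype(int)
print([g[172:190,u].tolist() for u in (260,300)], np.flatnonzero(np.abs(np.diff(g[195,200:370]))>25)+200)
for v in (178,180,182,184): print(v,((plane(c,[(281,v)],.1585,True)[:,:2]*1000-[556.9,-50.4])@R.T).round(1))
E
```

```text
[[142, 143, 141, 139, 142, 141, 113, 81, 87, 89, 90, 91, 88, 100, 134, 162, 173, 175], [141, 139, 141, 141, 146, 146, 118, 82, 89, 91, 89, 91, 88, 100, 125, 154, 173, 175]] [225 227 335]
178 [[44.9 -0.2]]
180 [[44.1 -0.2]]
182 [[43.3 -0.2]]
184 [[42.4 -0.2]]
```

```bash

python3 -m handwheel '[0.162,0.111,0,0,0,0, 0.162,0.111,0,0,0,0, 0.162,0.111,0,0,0,0, 0.163,0.11,0,0,0,0, 0,0,0,0,0,0]' >/dev/null
python3 -m handwheel '[0,0,0,0,0,0, 0,0,-0.15,0,0,0, 0,0,-0.2,0,0,0, 0,0,-0.2,0,0,0, 0,0,-0.06,0,0,0]' >/dev/null
python3 -m handwheel '[0,0,0,0,0,0, 0,0,0,0,0,0, 0,0,0,0,0,0]'
```

```text
time: 36.38
eef_pos: [0.6557, 0.0162, 0.074]
tcp_rot: [0.991, 0.132, 0.002, 0.001]
contact_force: [0.6, 0.2, -0.7]
opening: 0.527
finger_force: 42.7
```

```bash

python3 -m handwheel '[0,0,-0.03,0,0,0, 0,0,0,0,0,0, 0,0,0,0,0,0, 0,0,0,0,0,0]' | grep -E 'eef|cont'
python3 -m handwheel '[0,0,-0.015,0,0,0, 0,0,0,0,0,0, 0,0,0,0,0,0]' | grep -E 'eef|cont'
```

```text
eef_pos: [0.6547, 0.0169, 0.0678]
contact_force: [-0.3, 0.7, -1.4]
eef_pos: [0.6541, 0.017, 0.0645]
contact_force: [0.2, 0.6, -1.3]
```

```bash

python3 -m handwheel '[0,-0.006,-0.004,0,0,0, 0,0,0,0,0,0, 0,0,0,0,0,0]' | grep -E 'eef|cont'
for i in 1 2 3; do python3 -m handwheel '[0,0,-0.004,0,0,0, 0,0,0,0,0,0, 0,0,0,0,0,0]' | grep -E 'eef|cont'; done
```

```text
eef_pos: [0.6543, 0.0159, 0.0641]
contact_force: [0.2, -0.3, -1.2]
eef_pos: [0.6544, 0.0159, 0.0639]
contact_force: [-0.7, -1.1, 0.7]
eef_pos: [0.6544, 0.016, 0.0639]
contact_force: [-3.6, 0.0, 5.1]
eef_pos: [0.6545, 0.0159, 0.0639]
contact_force: [-5.3, -0.1, 7.0]
```

```bash

python3 -m handwheel '[0,0,0.01,0,0,0, 0,0,0,0,0,0, 0,0,0,0,0,0, 0,0,0,0,0,0, 0,0,0,0,0,0]' 0.7 | grep -E 'eef|cont|open'
python3 -m handwheel '[0,0,0.1,0,0,0, 0,0,0.2,0,0,0, 0,0,0.25,0,0,0, 0,0,0.25,0,0,0, 0,0,0.15,0,0,0]' 1 | grep -E 'eef|cont|open'
python3 -m handwheel '[-0.202,-0.162,0,0,0,-0.0711, -0.202,-0.162,0,0,0,-0.0711, -0.202,-0.162,0,0,0,-0.0711, -0.202,-0.162,0,0,0,-0.0711, -0.202,-0.162,0,0,0,-0.0711]' >/dev/null
python3 -m handwheel '[-0.202,-0.162,0,0,0,0, -0.202,-0.162,0,0,0,0, 0,0,0,0,0,0, 0,0,0,0,0,0, 0,0,0,0,0,0]'
python3 - <<'E'
from seg import *
im,d,c=cam('top'); cv2.imwrite('pics/t10.png',im)
for t in tiles(im,c,.060): print(t)
im,d,c=cam('wrist'); cv2.imwrite('pics/w10.png',im)
for t in tiles(im,c,.018,True,1200): print(t)
E
```

```text
eef_pos: [0.6542, 0.016, 0.0634]
contact_force: [-0.3, -0.1, -0.2]
opening: 0.701
eef_pos: [0.656, 0.0158, 0.2127]
contact_force: [0.4, -0.5, 0.9]
opening: 0.999
time: 39.63
eef_pos: [0.4427, -0.1543, 0.2075]
tcp_rot: [0.989, -0.147, 0.001, 0.0]
contact_force: [0.2, -0.3, 0.3]
opening: 1.002
finger_force: 0.0
(array([215.,  75.]), np.int32(11576), [964.5, 9.9, 1563.6, 97.4, 89.0])
(array([233., 134.]), np.int32(393), [796.7, 129.4, 60.5, 59.3, -89.2])
(array([273., 187.]), np.int32(814), [646.9, 15.7, 107.0, 61.2, 15.2])
(array([172., 233.]), np.int32(3316), [529.5, 295.8, 198.8, 197.6, 3.1])
(array([55., 49.]), np.int32(2703), [674.7, 43.6, 97.9, 52.6, 15.1])
(array([282., 184.]), np.int32(2773), [441.8, -155.3, 74.3, 37.8, -16.8])
```

View pics/w10.png

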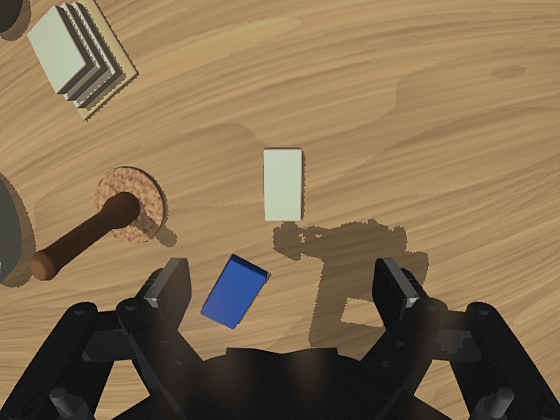

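Tile4 is straight ahead and untouched at (284,184), the pile is upright, and the stick is standing.

```bash

python3 -m handwheel '[0,0,-0.2,0,0,0, 0,0,-0.25,0,0,0, 0,0,-0.25,0,0,0, 0,0,-0.25,0,0,0, 0,0,-0.15,0,0,0]' >/dev/null
python3 -m handwheel '[0,0,-0.1,0,0,0, 0,0,-0.043,0,0,0, 0,0,0,0,0,0, 0,0,0,0,0,0, 0,0,0,0,0,0]' |grep -E 'eef|cont'
python3 -m handwheel '[0,0,0,0,0,0, 0,0,0,0,0,0, 0,0,0,0,0,0, 0,0,0,0,0,0, 0,0,0,0,0,0]' 0.2 >/dev/null
python3 -m handwheel '[0,0,0,0,0,0, 0,0,0,0,0,0, 0,0,0,0,0,0, 0,0,0,0,0,0, 0,0,0,0,0,0]' 
python3 -m handwheel '[0,0,0.1,0,0,0, 0,0,0.2,0,0,0, 0,0,0.25,0,0,0, 0,0,0.25,0,0,0, 0,0,0.2,0,0,0]'
```

```text
eef_pos: [0.4436, -0.1545, 0.0213]
contact_force: [-0.2, -0.3, 0.4]
time: 41.4
eef_pos: [0.4428, -0.1545, 0.0207]
tcp_rot: [0.989, -0.146, 0.001, 0.0]
contact_force: [-0.7, -0.1, 6.3]
opening: 0.436
finger_force: 42.4
time: 41.82
eef_pos: [0.4421, -0.1541, 0.1718]
tcp_rot: [0.989, -0.146, 0.0, 0.0]
contact_force: [1.7, -0.3, -1.0]
opening: 0.434
finger_force: 41.6
```

```bash

python3 -m handwheel '[0.152,0.139,0,0,0,0.0711, 0.152,0.139,0,0,0,0.0711, 0.152,0.139,0,0,0,0.0711, 0.152,0.139,0,0,0,0.0711, 0.152,0.139,0,0,0,0.0711]' >/dev/null
python3 -m handwheel '[0,0,0,0,0,0, 0,0,0,0,0,0, 0,0,0,0,0,0, 0,0,0,0,0,0]'
python3 - <<'E'
from seg import *
im,d,c=cam('wrist'); cv2.imwrite('pics/w11.png',im);np.savez('w11.npz',**c)
cv2.imwrite('pics/w11c.png',cv2.resize(im[0:180,150:350],(640,576),interpolation=cv2.INTER_CUBIC))
E
```

```text
time: 42.57
eef_pos: [0.5552, -0.0503, 0.1692]
tcp_rot: [0.991, 0.131, -0.001, -0.0]
contact_force: [0.4, 1.1, -1.8]
opening: 0.437
finger_force: 41.6
```

View pics/w11c.png

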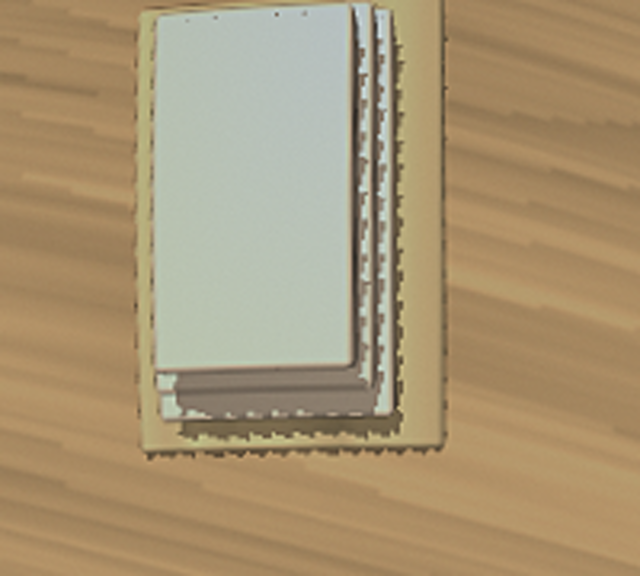

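The pile is parallel to the board; near edges are at crop v≈368 (tile3), 392 (tile2), 417 (tile1) and 448 (board).

```bash
python3 - <<'E'
from seg import *
c=dict(np.load('w11.npz')); a=np.radians(15.1); R=np.array([[np.cos(a),np.sin(a)],[-np.sin(a),np.cos(a)]])
q=lambda pts,z: ((plane(c,np.array(pts)/3.2+[150-.35,-.35],z,True)[:,:2]*1000-[654,15.7])@R.T)
for n,z,near,L,Rr,h in [('t3',.060,(255,368),(155,300),(353,300),43),('t2',.042,(165,392),(156,385),(374,300),49),('t1',.024,(170,418),(160,412),(393,300),55),('bd',.006,(290,448),(141,300),(445,300),65)]:
  p=q([near,L,Rr],z); print(n,'x',(p[0,0]+h).round(1),'y',((p[1,1]+p[2,1])/2).round(1),'w',(p[1,1]-p[2,1]).round(1))
im=cv2.imread('pics/w11.png'); g=cv2.cvtColor(im,cv2.COLOR_BGR2GRAY).astype(int)
print(g[185:215,285].tolist())
for v in (195,200,205): print(v,((plane(c,[(281,v)],.1692-.0207+.018,True)[:,:2]*1000-[555.2,-50.3])@R.T).round(1))
E
```

```text
t3 x -0.3 y -0.9 w 44.7
t2 x 0.4 y -0.4 w 53.3
t1 x -1.0 y -0.5 w 61.1
bd x -1.4 y -2.7 w 84.0
[140, 144, 146, 144, 140, 141, 124, 92, 91, 91, 91, 93, 95, 95, 91, 108, 143, 168, 177, 181, 186, 188, 189, 188, 189, 188, 188, 188, 188, 189]
195 [[38.2 -0.2]]
200 [[36.1 -0.2]]
205 [[34.  -0.2]]
```

```bash

python3 -m handwheel '[0.165,0.111,0,0,0,0, 0.165,0.111,0,0,0,0, 0.165,0.11,0,0,0,0, 0.166,0.11,0,0,0,0, 0,0,0,0,0,0]' >/dev/null
python3 -m handwheel '[0,0,0,0,0,0, 0,0,-0.15,0,0,0, 0,0,-0.2,0,0,0, 0,0,-0.13,0,0,0, 0,0,-0.06,0,0,0]' >/dev/null
python3 -m handwheel '[0,0,0,0,0,0, 0,0,0,0,0,0, 0,0,0,0,0,0, 0,0,0,0,0,0]'
```

```text
time: 43.78
eef_pos: [0.6566, 0.016, 0.0914]
tcp_rot: [0.991, 0.132, 0.002, 0.001]
contact_force: [0.8, 0.2, 0.1]
opening: 0.433
finger_force: 41.6
```

```bash

python3 -m handwheel '[-0.006,0,-0.035,0,0,0, 0,0,-0.01,0,0,0, 0,0,0,0,0,0, 0,0,0,0,0,0]' | grep -E 'eef|cont'
python3 -m handwheel '[0,0,-0.01,0,0,0, 0,0,0,0,0,0, 0,0,0,0,0,0]' | grep -E 'eef|cont'
```

```text
eef_pos: [0.6543, 0.0165, 0.082]
contact_force: [-0.9, -0.6, -1.4]
eef_pos: [0.6546, 0.0164, 0.0808]
contact_force: [0.2, 0.2, 0.4]
```

```bash

for i in 1 2; do python3 -m handwheel '[-0.001,-0.001,-0.004,0,0,0, 0,0,0,0,0,0, 0,0,0,0,0,0]' | grep -E 'eef|cont'; done
```

```text
eef_pos: [0.6546, 0.0164, 0.0807]
contact_force: [-0.6, 1.3, 4.0]
eef_pos: [0.6546, 0.0164, 0.0807]
contact_force: [-1.8, 1.3, 5.6]
```

Tile4 has landed. I'll release it, rise, clear the pile and look.

```bash

python3 -m handwheel '[0,0,0.01,0,0,0, 0,0,0,0,0,0, 0,0,0,0,0,0, 0,0,0,0,0,0, 0,0,0,0,0,0]' 0.65 | grep -E 'eef|cont|open'
python3 -m handwheel '[0,0,0.1,0,0,0, 0,0,0.2,0,0,0, 0,0,0.25,0,0,0, 0,0,0.25,0,0,0, 0,0,0.1,0,0,0]' 1 | grep -E 'eef|cont|open'
python3 -m handwheel '[-0.16,-0.15,0,0,0,0, -0.16,-0.15,0,0,0,0, -0.16,-0.15,0,0,0,0, -0.16,-0.15,0,0,0,0, 0,0,0,0,0,0]' >/dev/null
python3 -m handwheel '[0,0,0,0,0,0, 0,0,0,0,0,0, 0,0,0,0,0,0, 0,0,0,0,0,0]'
python3 - <<'E'
from seg import *
im,d,c=cam('wrist'); cv2.imwrite('pics/w12.png',im);np.savez('w12.npz',**c)
im,d,c=cam('scene'); cv2.imwrite('pics/s12.png',cv2.resize(im[120:400,130:450],(640,560)))
E
```

```text
eef_pos: [0.6539, 0.016, 0.0805]
contact_force: [0.1, 0.6, 0.8]
opening: 0.647
eef_pos: [0.6568, 0.0158, 0.2242]
contact_force: [1.4, 0.2, 1.9]
opening: 1.002
time: 46.45
eef_pos: [0.5589, -0.0732, 0.2163]
tcp_rot: [0.991, 0.133, 0.0, 0.0]
contact_force: [-0.4, 1.0, 0.9]
opening: 1.001
finger_force: 0.0
```

View pics/w12.png

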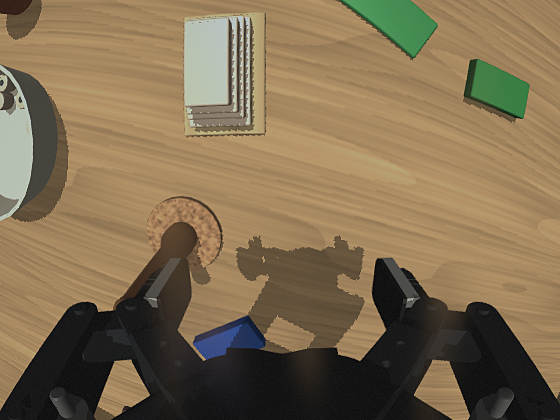

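View pics/s12.png

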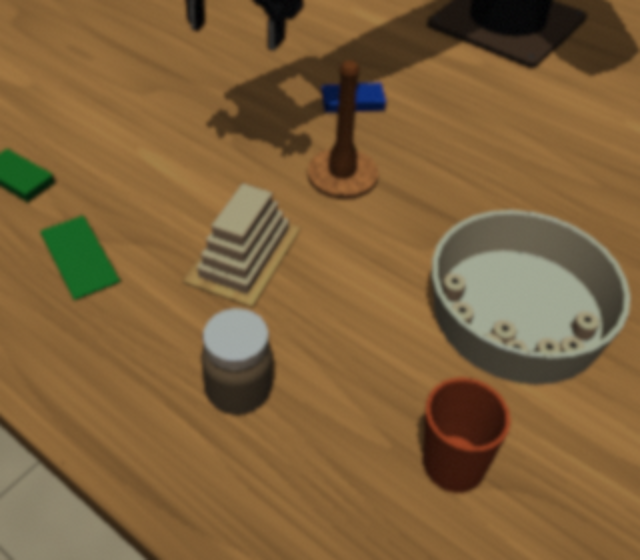

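The pile is neat at (245,235) in the scene crop. The stick is upright on its coaster at (344,130), the beads are in the basin, and the jar, cup and scraper are untouched. Handing in.

```bash
python3 -c "
from plant import ctrl
print(ctrl.sign_off())"
```

```text
the job is handed in; nothing more can be done
None
```

I handed the job in at about 46 s on the robot clock: five anticlockwise turns with all eight beads still in the basin, the stick upright on its coaster, the four tiles piled square on the board within about 1.5 mm of each other and 2–3 mm of the board's middle, and the jar, cup and scraper untouched; the judge's verdict was not shown.

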